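# Load the toy steriliser, press its lid home and set the dial

### The job

Get the toys ready to be sterilised: put every small building block on the table into the round tub of the steriliser, then put the loose lid on the tub and press it down until it is fully seated and level all round. After that turn the dial to the long bar mark and let it rest in its notch. Leave the bowl and the lorry alone.

Things in the scene. Friction and masses are not known exactly. Their poses are not given: they have to be found in the camera images.
- steriliser: Toy steriliser, fixed to the table: grey base plate 160 x 250 x 20 mm carrying a white round tub and a white control block (150 x 90 mm, flat deck 110 mm above the table). Origin: centre of the plate's underside; z up. In its frame the tub's axis is at y = +55 mm and the dial's at y = -78 mm (x = 0): from the robot at yaw 0, the tub is left of the dial.
- tub_rim (a point): Centre of the tub's mouth, level with the rim, 110 mm above the table. Tub: outer diameter 138 mm, inner 124 mm. Eight small rounded spring catches stand about 8 mm inward of the inner wall, 5 mm below the rim; the lid snaps past them when pressed.
- tub_floor (a point): Centre of the tub's inner floor, 80 mm below the rim. The lid's plug takes the top 20 mm of the tub, so blocks must lie lower than 60 mm over the floor.
- lid: Loose grey round lid, right way up on the table, 140 g. Origin: centre of its underside; z up. From below: a round plug 20 mm high (diameter 100 mm at the bottom, 114 mm half way, 104 mm at the top), a flange of diameter 148 mm from 20 to 26 mm, a central upright round handle 28 mm in diameter from 26 to 58 mm.
- lid_seat (a point): Centre of the underside of the lid's flange (20 mm above the lid's origin); seated, it coincides with tub_rim. Laid on the tub the lid rests loosely on the catches, flange about 8 mm above the rim; a push of 10 to 15 N straight down at its centre makes it snap down until the flange lies on the rim, and it stays.
- dial (a joint): Angle of the selector dial, rad, growing clockwise seen from above. Spring notches at 0, 0.6, 1.2, 1.8, 2.4 (about 0.05 N m). In the steriliser's frame the pointer is at angle pi + 1.2 - dial from x (counter-clockwise), so at 1.2 it points to the front (-x). Marks on the deck: small black dots at 0, 0.6, 1.2, 2.4; the long black bar (26 x 6 mm, radial) at 1.8. Starts at 0, 0.6 or 1.2.
- dial_grip (a point): Point on the dial's axis at the height to grip, 30 mm above the deck. The dial: a grey disc 42 mm across with an upright black bar along the pointer direction, 42 mm long, 12 mm wide, top 39 mm and foot 7 mm above the deck; a white line on its top marks the pointing end. Axes turn with the dial: x is the pointer direction, z up.
- domino: Red wooden domino block, 50 x 25 x 10 mm (x, y, z), lying flat. Origin: centre of its underside. May be absent.
- arch: Blue plastic arch, 50 x 22 x 30 mm (x, y, z), standing on two legs, the opening running along y (22 mm wide, 18 mm high). Origin: centre of its underside. May be absent.
- prism: Green square wooden prism, 44 x 24 x 24 mm (x, y, z), lying. Origin: centre of its underside. May be absent.
- wheel: Plain wooden disc, diameter 38 mm, 18 mm high, lying flat. Origin: centre of its underside. May be absent.
- beam: Brown wooden beam, 58 x 17 x 17 mm (x, y, z), lying. Origin: centre of its underside. May be absent.
- tile: Plain plywood tile, 38 x 30 x 14 mm (x, y, z), lying flat. Origin: centre of its underside. May be absent.
- bowl: Small white enamel bowl, 110 mm across, 45 mm high; to be left alone. Origin: centre of its underside.
- lorry: White toy lorry, 115 mm long (x), 52 mm wide, 64 mm high; to be left alone. Origin: centre of its underside.

How it is judged (in metres and radians):
On the way, in this order (a step that is already met when the one before it is completed fails the run):
1. all the blocks are in the tub (horizontal distance between each of domino, arch, prism, wheel, beam, tile and tub_floor below 0.062 m and z of each of domino, arch, prism, wheel, beam, tile in the frame of tub_floor below 0.06 m), for 0.2 s.
2. the lid is pressed home, level on the rim, with the blocks inside (all of step 1 and z of lid_seat in the frame of tub_rim between -0.004 and 0.0025 m and horizontal distance between lid_seat and tub_rim below 0.006 m and angle between lid's own z axis and vertical below 0.035 rad), for 0.2 s.
3. the dial is turned to the long bar mark (value of joint dial between 1.65 and 1.95 rad), for 0.2 s.
At the end, for the whole second after the job is handed in: Every block present lies inside the tub; the lid's flange is within 2.5 mm of the rim, centred within 6 mm and level within 2 degrees; the dial is within 0.15 rad of the long bar mark (1.8); all is released and at rest (all of step 2 and all of step 3 and linear speed of lid below 0.02 m/s and velocity of joint dial below 0.1 rad/s); the robot touches nothing.
It fails at once if the bowl is pushed more than 30 mm (distance of bowl from where it was at the start of the episode above 0.03 m).
It fails at once if the lorry is pushed more than 30 mm (distance of lorry from where it was at the start of the episode above 0.03 m).
Of domino, arch, prism, wheel, beam, tile only 4 to 6 are there at a start; the rules pass over those that are not, and their reading is None.
At some moment in a run one of domino, arch, prism, wheel, beam, tile may be knocked a few centimetres aside while the robot is not near it.
Once in a run the grip may slacken for a moment while it holds something.
It also fails if it takes over 210 s, if anything falls off the work surface, if the arm or the gripper's body presses on something with over 40 N, if the wrist force passes 120 N, or if a joint passes its speed limit or range.

### The arm

A 6-joint arm with a two-finger parallel gripper is mounted at the origin on the work surface. World frame = base frame: x ahead of the robot, y to its left, z up, the work surface at z = 0. Lengths are in m, angles in degrees, forces in N, time in s.
With the tool pointing down it reaches from about 0.3 to 0.875 m from the base axis. Payload 6.4 kg.
Tool frame: the origin (TCP) lies at the very end of the fingers, on their centre line; the grasp point (between the pads) lies 19 mm behind it; z points along the fingers, y is the line along which they close (so a half turn about z gives the same grasp; the last joint's range is limited). The gripper opens to 88 mm and grips with 3 to 60 N. Pads are 18 mm wide; open, the fingers measure 123 mm over their backs; the gripper's body (75 mm by 187 mm) begins 45 mm behind the grasp point.
Start: joints at [-87.622, 10.359, 92.074, -0, 77.567, -11.82], TCP at [0.141, -0.557, 0.239] pointing down, gripper open.
Joint ranges: [-171.53, 171.53], [-51.25, 118.39], [17.06, 147.69], [-65.23, 245.23], [0, 150.52], [-178.68, 178.68]. Speed limits (degrees/s): [147.25, 147.25, 172.46, 180, 180, 180].

### API

Orientations are given as a 3x3 rotation matrix whose columns are the frame's x, y, z axes.
In Python, from station import * gives the robot as it stands. The module is installed in compiled form; this text tells all that it offers.
- The arm moves only by the shell command python3 -m inch 'ROWS' [OPENING]. ROWS is JSON, a list of rows, each a list of 6 numbers: the shift along the tool's x, y, z in mm, then the turn, a rotation vector about the tool's x, y, z in degrees. In form: [[dx, dy, dz, rx, ry, rz], ...]. A call has 1 to 10 rows; each row shifts and turns the commanded pose from where the row before left it, along the tool's axes as they then stand; what a row does not reach is not made up. A row lasts 1/10 s, in which the tool goes at most 50 mm and 8.59 degrees, less where a joint would pass 70% of its speed; a pose out of reach is approached as far as the arm can. A call is refused whole if a number of a shift passes 50 or a number of a turn 8.59, either way. A call with a gripper value outside its range is refused whole. OPENING is the finger opening in mm, from 0 to 88.1, set as the call begins (- or left out, the last holds). The fingers move at their own pace and stop on an object; the grip force is fixed at half the most. Time passes only in rows, so rows that do not move let the fingers close. It gives the time, the measured TCP pose, the force, the opening and the grip force at its end, in the units of the state.
- observe(): the state, without advancing time (a new reading comes with each control period).
- read_camera(name): name is "scene" or "top" or "wrist"; returns (picture, depth): 384x512x3 uint8, red, green, blue; 384x512 float32, m along the optical axis (not along the pixel's ray), 0 where there is no reading.
- camera_info(name): a dict with "fov_y" (degrees; the focal length in pixels is half the picture's height over the tangent of half this angle, whatever the lens; pixels are square), "cx", "cy" (the principal point, pixels), "rvec" (rotation vector, rad) and "tvec" (3), from world to camera coordinates, as OpenCV has them; the wrist camera has in their place "T_tool_cam" (4x4, takes a point from camera to tool coordinates, whose origin is the TCP and whose axes are the flange's). Camera axes: x right, y down, z forward; pixel columns grow to the right and rows downward; lengths in m; the calibration is good to about 2 mm. A picture is of the moment at which its call begins: read the wrist's pose just before it. camera_info takes no time and is no camera call.
- close_job(): hands the job in; it is judged then, once.
The state is a dict: "time_s": time; "joints": joint angles; "joint_vel": joint speeds; "tau": joint torques, N m; "tool_pos": TCP position; "tool_rot": TCP orientation; "contact_force": force on the tool from outside, world axes, zero at the start; "moment": the same for the moment, N m; "finger_gap": opening from 0.0 (shut) to 1.0 (fully open); "grasp_force": force on a finger pad.
Only numpy, scipy, OpenCV 4.12 (cv2) and the standard library are available. Lean on these libraries where they do the work, as an engineer would, in place of code of your own. Each camera call takes 0.05 s, during which the arm holds its last target. There are 200 camera calls.

## Working session

There is one attempt and no reset: what is moved stays moved. The work goes in short steps, Python scripts to look and compute and a shell command to move; the robot and the scene stay as the last step left them, time stands still between calls to the robot, and variables do not carry over. Pictures are saved under pics/ and viewed, at most 14 in all, crops included, and the job is handed in when it is done.

```bash
mkdir -p pics; cat > h.py <<'E'
from station import *
import numpy as np, cv2
def cam(n):
    o=observe(); p,d=read_camera(n); i=camera_info(n)
    f=p.shape[0]/2/np.tan(np.radians(i['fov_y'])/2)
    K=np.array([[f,0,i['cx']],[0,f,i['cy']],[0,0,1]])
    if n=='wrist':
        T=np.array(i['T_tool_cam']); W=np.eye(4); W[:3,:3]=np.array(o['tool_rot']); W[:3,3]=o['tool_pos']; T=W@T
        R,t=T[:3,:3],T[:3,3]
    else:
        Rc=cv2.Rodrigues(np.array(i['rvec'],float))[0]; R=Rc.T; t=-R@np.array(i['tvec']).ravel()
    return p,d,K,R,t
def ray(K,R,t,u,v,z):
    w=R@np.linalg.inv(K)@np.array([u,v,1.]); return t+w*(z-t[2])/w[2]
def cloud(d,K,R,t):
    v,u=np.mgrid[:d.shape[0],:d.shape[1]]
    P=np.stack([(u-K[0,2])/K[0,0]*d,(v-K[1,2])/K[1,1]*d,d],-1)
    return P@R.T+t
def save(n,p,s=1.): cv2.imwrite('pics/'+n,cv2.resize(p[...,::-1],None,fx=s,fy=s,interpolation=cv2.INTER_CUBIC))
E
python3 - <<'E'
from h import *
for n in('top','scene','wrist'):
    p,d,K,R,t=cam(n); save(n+'0.png',p,1.5); print(n,t,R[:,2],K[0,0])
    np.savez('/tmp/'+n,p=p,d=d,K=K,R=R,t=t)
o=observe(); print(o)
print(camera_info('wrist'))
E
```

```text
top [0.40957615 0.02077928 1.21292239] [ 0.09873608 -0.0283528  -0.99470966] 355.29242318988054
scene [ 0.91086739 -0.61573165  1.26335603] [-0.27484563  0.45849985 -0.84512589] 460.3916565030817
wrist [ 0.22164916 -0.53709257  0.38345979] [-0.30704432 -0.07669417 -0.94859991] 273.9827157166931
{'time_s': 0.15, 'joints': array([-8.76232590e+01,  1.03918488e+01,  9.21175337e+01,  1.30142883e-03,
        7.75670707e+01, -1.18200167e+01]), 'joint_vel': array([-0.08407884, -0.15420615, -0.04107497,  0.02702757, -0.0815698 ,
        0.01547059]), 'tau': array([ 2.07012075e-03, -4.34222353e+01, -3.42177451e+01,  7.04221381e-02,
        3.55216255e-02, -7.64482570e-05]), 'tool_pos': array([ 0.14102805, -0.55702409,  0.23802783]), 'tool_rot': array([[ 9.69460438e-01,  2.45247750e-01, -3.31734965e-05],
       [ 2.45247574e-01, -9.69459565e-01,  1.33413114e-03],
       [ 2.95032297e-04, -1.30152308e-03, -9.99999109e-01]]), 'contact_force': array([-0.29361303,  0.0025812 , -0.14022549]), 'moment': array([ 0.00410383, -0.06269709,  0.00687531]), 'grasp_force': 0.0, 'finger_gap': 0.9970041039291814}
{'fov_y': 70.04355504297304, 'cx': 255.28725238564707, 'cy': 187.3459523010024, 'T_tool_cam': array([[-3.64378429e-05, -9.48502559e-01, -3.16769465e-01,
         8.30605234e-02],
       [ 9.99999890e-01, -1.82401978e-04,  4.31136579e-04,
         2.98420890e-04],
       [-4.66713526e-04, -3.16769415e-01,  9.48502462e-01,
        -1.45489275e-01],
       [ 0.00000000e+00,  0.00000000e+00,  0.00000000e+00,
         1.00000000e+00]])}
```

View pics/top0.png

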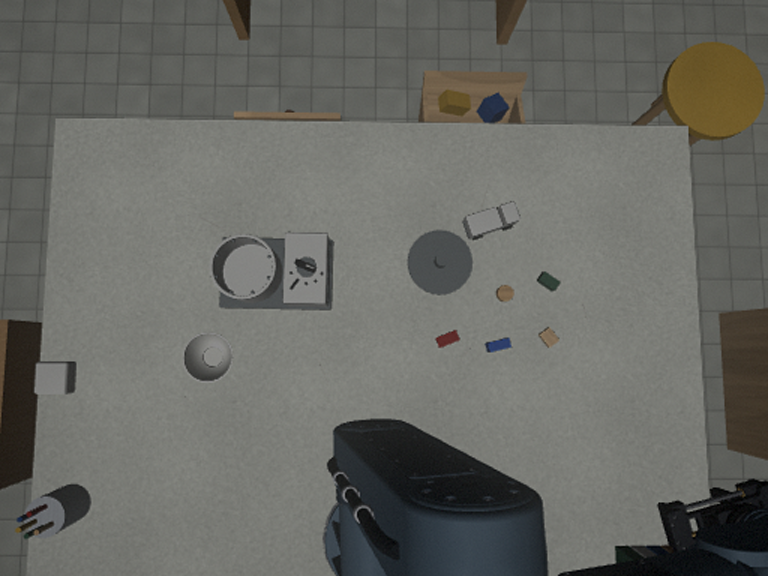

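View pics/scene0.png

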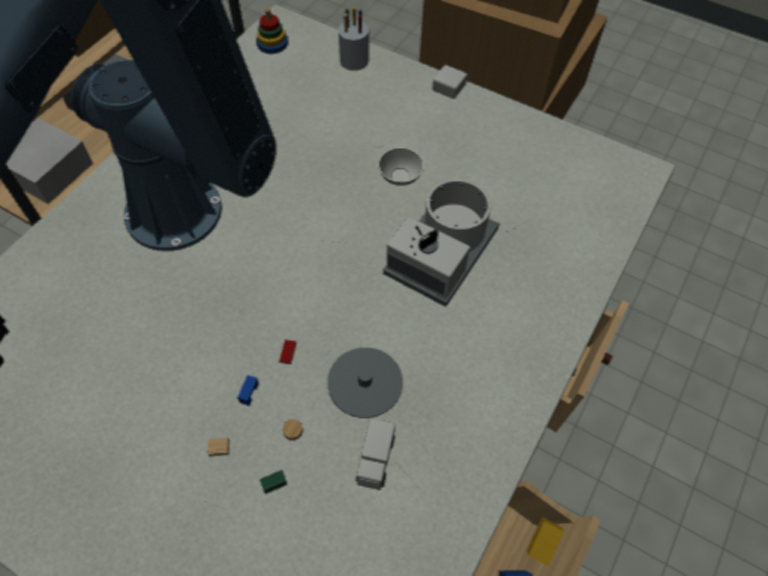

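The top view (768x576 scale) shows the tub at (245,267), dial at (305,266), bowl at (208,357), lid at (440,262) and lorry at (490,218). The blocks are domino (447,339), arch (498,345), tile (549,338), wheel (505,293) and prism (548,281). I can't see a beam, though the arm could be hiding it. The scene view agrees.

```bash
python3 - <<'E'
from h import *
from scipy import ndimage as nd
for n in('top','scene'):
    g=np.load('/tmp/%s.npz'%n); p,d,K,R,t=[g[k] for k in('p','d','K','R','t')]
    C=cloud(d,K,R,t); x,y,z=C[...,0],C[...,1],C[...,2]
    m=(d>0)&(x>.2)&(x<.85)&(abs(y)<.65)&(z>.006)&(z<.16)
    print(n,'table z',np.median(z[(x>.3)&(x<.8)&(abs(y)<.5)]))
    L,k=nd.label(m)
    for i in range(1,k+1):
        q=L==i
        if q.sum()<15: continue
        zt=np.percentile(z[q],90); s=q&(z>zt-.005)
        r=cv2.minAreaRect((C[s][:,:2]*1000).astype(np.float32))
        v,u=np.nonzero(q)
        print(q.sum(),'uv',int(u.mean()),int(v.mean()),'z %.3f'%zt,'c',np.round(r[0]),np.round(r[1]),round(r[2]),p[q].mean(0).astype(int))
E
```

```text
top table z 0.00032604738431807334
576 uv 327 146 z 0.064 c [ 701. -260.] [ 46. 114.] 18 [115 116 114]
1468 uv 292 174 z 0.029 c [ 606. -144.] [143. 147.] 90 [75 78 79]
3821 uv 182 180 z 0.111 c [580. 225.] [242. 149.] 89 [105 106 105]
111 uv 365 187 z 0.026 c [ 566. -394.] [42. 24.] 57 [49 62 53]
104 uv 336 195 z 0.021 c [ 537. -295.] [34. 34.] 60 [115  97  75]
107 uv 365 224 z 0.017 c [ 439. -393.] [37. 29.] 38 [122 106  86]
104 uv 298 225 z 0.012 c [ 434. -163.] [25. 48.] 22 [93 48 46]
763 uv 137 237 z 0.044 c [392. 363.] [107. 106.] 45 [101 101  99]
110 uv 331 229 z 0.032 c [ 421. -275.] [21. 50.] 14 [ 48  62 100]
scene table z 2.6844201127751433e-05
525 uv 267 109 z 0.044 c [394. 364.] [107. 110.] 64 [92 94 89]
3888 uv 294 160 z 0.112 c [585. 225.] [244. 149.] 88 [82 85 82]
115 uv 192 233 z 0.013 c [ 437. -162.] [25. 50.] 22 [96 32 28]
2701 uv 245 269 z 0.059 c [ 678. -215.] [ 67. 222.] 31 [90 95 93]
168 uv 165 259 z 0.032 c [ 424. -275.] [22. 51.] 13 [32 56 96]
147 uv 195 285 z 0.020 c [ 542. -294.] [35. 33.] 87 [119  98  68]
149 uv 145 297 z 0.016 c [ 441. -392.] [38. 29.] 33 [126 108  80]
172 uv 182 320 z 0.026 c [ 570. -394.] [43. 25.] 58 [35 58 45]
```

View pics/wrist0.png

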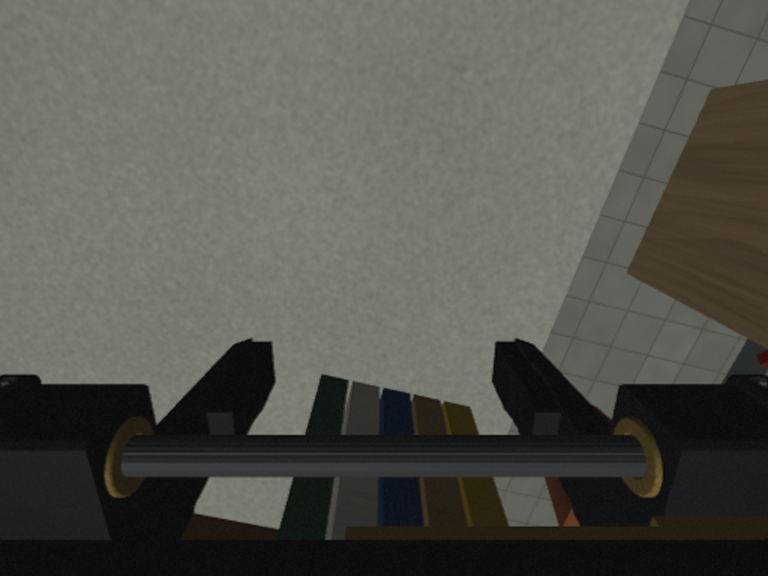

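The two cameras agree to about 3 mm, and there are 5 blocks; the wrist view shows only clutter beyond the table edge. Next I'll write the shift calculator and go to the prism.

```bash
cat > to.py <<'E'
# usage: to.py x y z yaw  (mm, deg) : shift/turn from the present pose in tool axes
import sys; from h import *
from scipy.spatial.transform import Rotation as S
x,y,z,w=map(float,sys.argv[1:5]); o=observe(); R=np.array(o['tool_rot'])
yaw=np.degrees(np.arctan2(R[1,0],R[0,0])); w=yaw+(w-yaw+90)%180-90 if len(sys.argv)<6 else w
c,s=np.cos(np.radians(w)),np.sin(np.radians(w))
G=np.array([[c,s,0],[s,-c,0],[0,0,-1]])
dd=R.T@(np.array([x,y,z])-1000*np.array(o['tool_pos'])); r=np.degrees(S.from_matrix(R.T@G).as_rotvec())
J1=np.degrees(np.arctan2(y,x)); n=max(np.linalg.norm(dd)/47,np.linalg.norm(r)/8.4)
print('t',round(o['time_s'],1),'tcp',np.round(1000*np.array(o['tool_pos'])),'yaw',round(yaw,1),'->',round(w,1),'J6',round(J1+90-w),'shift',np.round(dd,1),'turn',np.round(r,1),'rows',round(n,1),'per row',np.round(np.r_[dd,r]/np.ceil(n),1),'gap',round(88*o['finger_gap'],1))
E
python3 to.py 568 -394 150 57
```

```text
t 0.1 tcp [ 141. -557.  238.] yaw 14.2 -> 57.0 J6 -2 shift [453.9 -53.2  88.2] turn [ -0.1  -0.  -42.8] rows 9.9 per row [45.4 -5.3  8.8 -0.  -0.  -4.3] gap 87.7
```

```bash
python3 -m inch '[[45,-5,9,0,0,0],[45,-5,9,0,0,0],[45,-5,9,0,0,0],[45,-5,9,0,0,0],[45,-5,9,0,0,0],[45,-5,9,0,0,0],[45,-5,9,0,0,0],[45,-5,9,0,0,0],[45,-5,9,0,0,0],[45,-5,9,0,0,0]]' 60; python3 -m inch '[[0,0,0,0,0,-8.5],[0,0,0,0,0,-8.5],[0,0,0,0,0,-8.5],[0,0,0,0,0,-8.5],[0,0,0,0,0,-8.5],[0,0,0,0,0,0]]'
python3 to.py 568 -394 8 57
python3 - <<'E'
from h import *
from scipy import ndimage as nd
p,d,K,R,t=cam('wrist'); save('w1.png',p)
C=cloud(d,K,R,t); m=(d>0)&(C[...,2]>.008)&(C[...,2]<.07)&(abs(C[...,0]-.568)<.06)&(abs(C[...,1]+.394)<.06)
L,k=nd.label(m)
for i in range(1,k+1):
    q=L==i
    if q.sum()<100: continue
    zt=np.percentile(C[q][:,2],90); s=q&(C[...,2]>zt-.004); print(q.sum(),zt,cv2.minAreaRect((C[s][:,:2]*1000).astype(np.float32)))
E
```

```text
time_s: 1.15
tool_pos: [0.5666, -0.3975, 0.1479]
tool_rot: [[0.969, 0.245, -0.0], [0.245, -0.969, 0.0], [-0.0, -0.0, -1.0]]
contact_force: [-0.3, -0.5, 0.5]
finger_gap: 0.682
grasp_force: 0.0
time_s: 1.75
tool_pos: [0.5649, -0.3983, 0.1482]
tool_rot: [[0.548, 0.837, -0.001], [0.837, -0.548, 0.001], [0.0, -0.001, -1.0]]
contact_force: [0.4, -0.3, -0.8]
finger_gap: 0.682
grasp_force: 0.0
t 1.8 tcp [ 565. -398.  148.] yaw 56.8 -> 57.0 J6 -2 shift [  5.3   0.4 140.2] turn [-0.1 -0.  -0.2] rows 3.0 per row [ 1.8  0.1 46.7 -0.  -0.  -0.1] gap 60.0
1015 0.024314692764069067 ((568.2589721679688, -393.36090087890625), (44.38652038574219, 23.983095169067383), 54.608734130859375)
```

```bash
python3 -m inch '[[5,0,40,0,0,2],[0,0,40,0,0,0],[0,0,40,0,0,0],[0,0,19,0,0,0],[0,0,0,0,0,0]]' 60; python3 -m inch '[[0,0,0,0,0,0],[0,0,0,0,0,0],[0,0,0,0,0,0],[0,0,0,0,0,0],[0,0,0,0,0,0],[0,0,0,0,0,0],[0,0,0,0,0,0],[0,0,0,0,0,0]]' 5;  python3 -m inch '[[0,0,-48,0,0,0],[0,0,-48,0,0,0],[0,0,-48,0,0,0],[0,0,-44,0,0,0],[0,0,0,0,0,0]]' 
python3 - <<'E'
from h import *
from scipy import ndimage as nd
p,d,K,R,t=cam('top'); save('top1.png',p[60:300,60:440],2)
C=cloud(d,K,R,t); m=(abs(C[...,2]-.110)<.004)&(C[...,1]>.2)&(C[...,0]>.4)&(C[...,0]<.75)
v,u=np.nonzero(m); print(u.min(),u.max(),v.min(),v.max()); 
P=C[m]; far=P[P[:,1]>.235]; 
# tub rim circle fit (rim ring points)
A=np.c_[2*far[:,:2],np.ones(len(far))]; s=np.linalg.lstsq(A,(far[:,:2]**2).sum(1),rcond=None)[0]; print('tub',s[:2],np.sqrt(s[2]+s[0]**2+s[1]**2))
E
python3 to.py 580 280 200 57
```

```text
time_s: 2.3
tool_pos: [0.5657, -0.3925, 0.006]
tool_rot: [[0.58, 0.815, -0.005], [0.815, -0.58, 0.005], [0.001, -0.007, -1.0]]
contact_force: [-0.9, -0.1, -1.0]
finger_gap: 0.678
grasp_force: 0.0
time_s: 3.1
tool_pos: [0.5683, -0.3949, 0.0109]
tool_rot: [[0.578, 0.816, 0.001], [0.816, -0.578, -0.001], [-0.0, 0.001, -1.0]]
contact_force: [-0.9, 0.4, 6.3]
finger_gap: 0.271
grasp_force: 30.0
time_s: 3.6
tool_pos: [0.5708, -0.3972, 0.2067]
tool_rot: [[0.578, 0.816, 0.01], [0.816, -0.578, -0.01], [-0.002, 0.014, -1.0]]
contact_force: [0.0, -0.3, 0.2]
finger_gap: 0.269
grasp_force: 30.0
140 183 156 199
tub [0.58078158 0.27912514] 0.06456522596719912
t 3.6 tcp [ 570. -396.  203.] yaw 54.7 -> 57.0 J6 59 shift [ 557.8 -382.1   -1.3] turn [ 0.5  0.1 -2.3] rows 14.4 per row [ 37.2 -25.5  -0.1   0.    0.   -0.2] gap 23.4
```

View pics/top1.png

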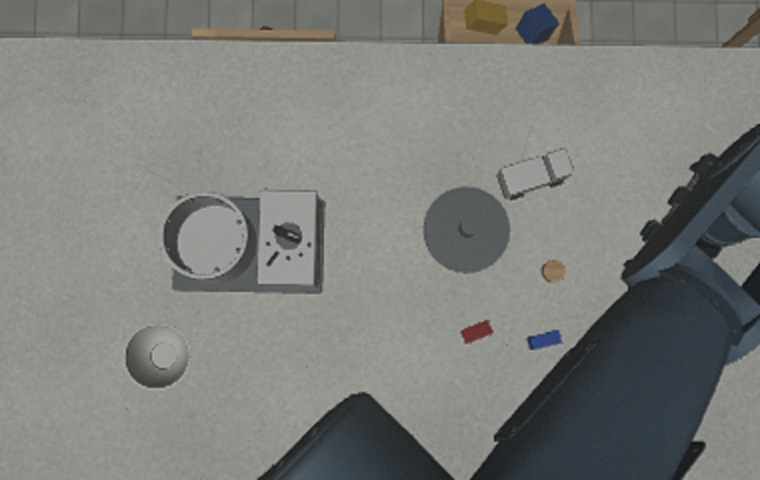

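Prism is held, and with the arm moved away there's still no beam. The tub centre is about (581,279). In this crop the bar mark is at (272,258) and the dial at (289,236). I'll carry the prism to the tub.

```bash
python3 -m inch '[[37,-25,0,0,0,0],[37,-25,0,0,0,0],[37,-25,0,0,0,0],[37,-25,0,0,0,0],[37,-25,0,0,0,0],[37,-25,0,0,0,0],[37,-25,0,0,0,0],[37,-25,0,0,0,0],[37,-25,0,0,0,0],[37,-25,0,0,0,0]]'; python3 -m inch '[[37,-25,0,0,0,0],[37,-25,0,0,0,0],[37,-25,0,0,0,0],[37,-25,0,0,0,0],[37,-25,0,0,0,0],[0,0,0,0,0,0],[0,0,0,0,0,0]]' | tail -2; python3 to.py 592 287 90 57
python3 - <<'E'
from h import *
p,d,K,R,t=cam('wrist'); save('w2.png',p,1.5); np.savez('/tmp/w2',p=p,d=d,K=K,R=R,t=t)
C=cloud(d,K,R,t); m=(d>0)&(abs(C[...,2]-.110)<.004)
P=C[m]; far=P[P[:,1]>.235]; far=far[(abs(np.hypot(far[:,0]-.581,far[:,1]-.279)-.066)<.015)]
A=np.c_[2*far[:,:2],np.ones(len(far))]; s=np.linalg.lstsq(A,(far[:,:2]**2).sum(1),rcond=None)[0]; print('tub',s[:2],np.sqrt(s[2]+s[0]**2+s[1]**2),len(far),far[:,2].mean())
E
```

```text
time_s: 4.65
tool_pos: [0.5761, 0.0539, 0.1956]
tool_rot: [[0.578, 0.816, -0.003], [0.816, -0.578, 0.0], [-0.002, -0.003, -1.0]]
contact_force: [1.0, -0.1, 0.7]
finger_gap: 0.269
grasp_force: 30.0
finger_gap: 0.268
grasp_force: 30.0
t 5.3 tcp [581. 276. 195.] yaw 54.8 -> 57.0 J6 59 shift [ 15.8   2.7 105.3] turn [-0.1  0.2 -2.2] rows 2.3 per row [ 5.3  0.9 35.1 -0.   0.1 -0.7] gap 23.6
tub [0.58458978 0.28136858] 0.0641023258871945 2818 0.1089986923223825
```

View pics/w2.png

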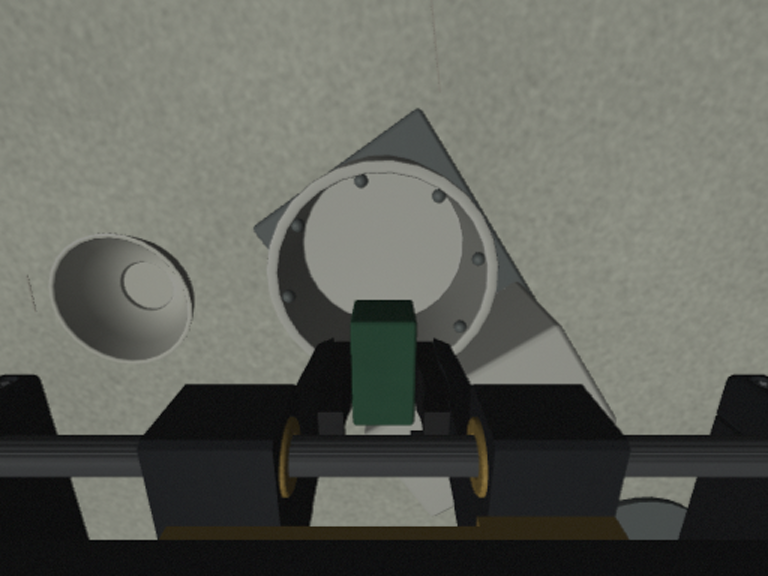

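The wrist view shows the prism held at (383,360) above the tub, with the bowl well clear at left. Lower and release.

```bash
python3 -m inch '[[16,3,30,0,0,0],[0,0,40,0,0,0],[0,0,36,0,0,0],[0,0,0,0,0,0],[0,0,0,0,0,0]]'; python3 -m inch '[[0,0,0,0,0,0],[0,0,0,0,0,0],[0,0,0,0,0,0],[0,0,-40,0,0,0],[0,0,-40,0,0,0],[0,0,-30,0,0,0],[0,0,0,0,0,0]]' 45; python3 to.py 540 -294 160 40
```

```text
time_s: 5.9
tool_pos: [0.594, 0.285, 0.0913]
tool_rot: [[0.579, 0.815, -0.002], [0.815, -0.579, -0.001], [-0.002, -0.001, -1.0]]
contact_force: [-0.2, 0.1, 0.8]
finger_gap: 0.268
grasp_force: 30.0
time_s: 6.6
tool_pos: [0.5974, 0.2877, 0.2092]
tool_rot: [[0.578, 0.816, 0.011], [0.816, -0.578, 0.003], [0.009, 0.007, -1.0]]
contact_force: [0.4, -0.6, -0.4]
finger_gap: 0.504
grasp_force: 0.0
t 6.6 tcp [597. 288. 209.] yaw 54.7 -> 40.0 J6 21 shift [-508.4  288.7   46.7] turn [ 0.4 -0.6 14.7] rows 12.5 per row [-39.1  22.2   3.6   0.   -0.    1.1] gap 44.4
```

```bash
python3 -m inch '[[-39,22,0,0,0,0],[-39,22,0,0,0,0],[-39,22,0,0,0,0],[-39,22,0,0,0,0],[-39,22,0,0,0,0],[-39,22,0,0,0,0],[-39,22,0,0,0,0],[-39,22,0,0,0,0],[-39,22,9,0,0,0],[-39,22,9,0,0,0]]' 65 >/dev/null; python3 -m inch '[[-39,22,9,0,0,0],[-39,22,9,0,0,0],[-39,22,9,0,0,0],[0,0,0,0,0,0],[0,0,0,0,0,0]]' | head -2
cat > blk.py <<'E'
# wrist look: blocks near x y (mm)
import sys; from h import *
from scipy import ndimage as nd
x,y=[float(a)/1000 for a in sys.argv[1:3]]
p,d,K,R,t=cam('wrist'); C=cloud(d,K,R,t); m=(d>0)&(C[...,2]>.006)&(C[...,2]<.05)&(abs(C[...,0]-x)<.08)&(abs(C[...,1]-y)<.08)
L,k=nd.label(m)
for i in range(1,k+1):
    q=L==i
    if q.sum()<100: continue
    zt=np.percentile(C[q][:,2],90); s=q&(C[...,2]>zt-.004); r=cv2.minAreaRect((C[s][:,:2]*1000).astype(np.float32)); print(q.sum(),'z',round(zt,4),np.round(r[0],1),np.round(r[1],1),round(r[2]),'rgb',p[q].mean(0).astype(int))
E
python3 blk.py 540 -294; python3 to.py 540 -294 7 55
```

```text
time_s: 8.1
tool_pos: [0.5339, -0.293, 0.156]
966 z 0.0183 [ 540.7 -293. ] [36.6 36.8] 56 rgb [112  92  63]
t 8.2 tcp [ 534. -292.  156.] yaw 54.7 -> 55.0 J6 6 shift [  1.6   5.9 149.4] turn [-0.1 -0.  -0.3] rows 3.2 per row [ 0.4  1.5 37.4 -0.  -0.  -0.1] gap 64.8
```

```bash
python3 -m inch '[[3,6,40,0,0,0],[0,0,40,0,0,0],[0,0,40,0,0,0],[0,0,29,0,0,0],[0,0,0,0,0,0]]' 65|sed -n 2p; python3 -m inch '[[0,0,0,0,0,0],[0,0,0,0,0,0],[0,0,0,0,0,0],[0,0,0,0,0,0],[0,0,0,0,0,0],[0,0,0,0,0,0],[0,0,0,0,0,0]]' 10;  python3 -m inch '[[0,0,-48,0,0,0],[0,0,-48,0,0,0],[0,0,-48,0,0,0],[0,0,-48,0,0,0],[0,0,0,0,0,0]]'; python3 to.py 562 268 205 55
```

```text
tool_pos: [0.5387, -0.2892, 0.0035]
time_s: 9.35
tool_pos: [0.5424, -0.2942, 0.0098]
tool_rot: [[0.578, 0.816, 0.003], [0.816, -0.578, -0.002], [0.0, 0.003, -1.0]]
contact_force: [-0.6, 1.0, 7.8]
finger_gap: 0.415
grasp_force: 30.0
time_s: 9.85
tool_pos: [0.5448, -0.2964, 0.2091]
tool_rot: [[0.578, 0.816, 0.012], [0.816, -0.578, -0.01], [-0.001, 0.015, -1.0]]
contact_force: [1.0, -0.5, 0.2]
finger_gap: 0.417
grasp_force: 30.0
t 9.8 tcp [ 545. -296.  209.] yaw 54.7 -> 55.0 J6 60 shift [ 470.6 -312.2   -1.1] turn [ 0.9  0.1 -0.3] rows 12.0 per row [ 36.2 -24.   -0.1   0.1   0.   -0. ] gap 36.7
```

```bash
python3 -m inch '[[36,-24,0,0,0,0],[36,-24,0,0,0,0],[36,-24,0,0,0,0],[36,-24,0,0,0,0],[36,-24,0,0,0,0],[36,-24,0,0,0,0],[36,-24,0,0,0,0],[36,-24,0,0,0,0],[36,-24,0,0,0,0],[36,-24,0,0,0,0]]'|tail -2; python3 -m inch '[[36,-24,0,0,0,0],[36,-24,0,0,0,0],[36,-24,0,0,0,0],[0,0,0,0,0,0],[0,0,30,0,0,0],[0,0,40,0,0,0],[0,0,36,0,0,0],[0,0,0,0,0,0],[0,0,0,0,0,0]]'; python3 to.py 562 268 90 55
```

```text
finger_gap: 0.427
grasp_force: 3.0
time_s: 11.75
tool_pos: [0.5565, 0.2677, 0.0926]
tool_rot: [[0.579, 0.816, -0.002], [0.816, -0.579, -0.001], [-0.002, -0.001, -1.0]]
contact_force: [1.1, 0.5, 0.5]
finger_gap: 0.421
grasp_force: 30.0
t 11.8 tcp [556. 268.  93.] yaw 54.6 -> 55.0 J6 60 shift [3.4 4.3 2.6] turn [-0.1  0.1 -0.4] rows 0.1 per row [ 3.4  4.3  2.6 -0.1  0.1 -0.4] gap 37.0
```

The grip slackened during the carry but recovered (gap 37, 30 N). Release, then go to the arch.

```bash
python3 -m inch '[[3,4,2,0,0,0],[0,0,0,0,0,0],[0,0,0,0,0,0],[0,0,0,0,0,0],[0,0,-40,0,0,0],[0,0,-40,0,0,0],[0,0,-30,0,0,0],[0,0,0,0,0,0]]' 58 |tail -2; python3 to.py 422 -275 160 55
```

```text
finger_gap: 0.657
grasp_force: 0.0
t 12.6 tcp [565. 270. 208.] yaw 54.7 -> 55.0 J6 2 shift [-527.7  197.7   45.3] turn [ 0.4 -0.5 -0.3] rows 12.0 per row [-40.6  15.2   3.5   0.   -0.   -0. ] gap 57.8
```

```bash
python3 -m inch '[[-41,15,0,0,0,0],[-41,15,0,0,0,0],[-41,15,0,0,0,0],[-41,15,0,0,0,0],[-41,15,0,0,0,0],[-41,15,0,0,0,0],[-41,15,0,0,0,0],[-41,15,0,0,0,0],[-41,15,9,0,0,0],[-41,15,9,0,0,0]]' 58 >/dev/null; python3 -m inch '[[-41,15,9,0,0,0],[-41,15,9,0,0,0],[-36,15,9,0,0,0],[0,0,0,0,0,-8.3],[0,0,0,0,0,-8.3],[0,0,0,0,0,-8.3],[0,0,0,0,0,-8.3],[0,0,0,0,0,-8.3],[0,0,0,0,0,-8.3],[0,0,0,0,0,0]]' 50| head -2
python3 blk.py 422 -275; python3 to.py 422 -275 12 104
```

```text
time_s: 14.55
tool_pos: [0.4158, -0.2744, 0.1563]
1049 z 0.0304 [ 422.7 -273.5] [22.  49.7] 14 rgb [25 51 94]
t 14.6 tcp [ 416. -274.  156.] yaw 104.3 -> 104.0 J6 -47 shift [ -2.2   5.9 144.4] turn [-0.  -0.   0.3] rows 3.1 per row [-0.5  1.5 36.1 -0.  -0.   0.1] gap 50.3
```

```bash
python3 -m inch '[[-1,7,40,0,0,0],[0,0,40,0,0,0],[0,0,40,0,0,0],[0,0,27,0,0,0],[0,0,0,0,0,0]]' 50|sed -n 2p; python3 -m inch '[[0,0,0,0,0,0],[0,0,0,0,0,0],[0,0,0,0,0,0],[0,0,0,0,0,0],[0,0,0,0,0,0],[0,0,0,0,0,0],[0,0,0,0,0,0]]' 4;  python3 -m inch '[[0,0,-48,0,0,0],[0,0,-48,0,0,0],[0,0,-48,0,0,0],[0,0,-48,0,0,0],[0,0,0,0,0,0]]'; python3 to.py 568 298 205 104
```

```text
tool_pos: [0.4204, -0.2712, 0.006]
time_s: 15.8
tool_pos: [0.424, -0.2748, 0.0113]
tool_rot: [[-0.25, 0.968, 0.002], [0.968, 0.25, -0.002], [-0.002, 0.001, -1.0]]
contact_force: [-0.9, 0.6, 6.9]
finger_gap: 0.246
grasp_force: 30.1
time_s: 16.3
tool_pos: [0.4262, -0.277, 0.2097]
tool_rot: [[-0.25, 0.968, 0.01], [0.968, 0.25, -0.01], [-0.012, 0.007, -1.0]]
contact_force: [0.9, -0.4, -0.5]
finger_gap: 0.246
grasp_force: 30.1
t 16.3 tcp [ 426. -277.  210.] yaw 104.5 -> 104.0 J6 14 shift [5.212e+02 2.812e+02 3.000e-01] turn [0.4 0.7 0.5] rows 12.6 per row [40.1 21.6  0.   0.   0.1  0. ] gap 21.7
```

```bash
python3 -m inch '[[40,21,0,0,0,0],[40,21,0,0,0,0],[40,21,0,0,0,0],[40,21,0,0,0,0],[40,21,0,0,0,0],[40,21,0,0,0,0],[40,21,0,0,0,0],[40,21,0,0,0,0],[40,21,0,0,0,0],[40,21,0,0,0,0]]'|tail -2; python3 -m inch '[[40,21,0,0,0,0],[40,21,0,0,0,0],[0,0,0,0,0,0],[0,0,0,0,0,0]]' | tail -2
cat > tub.py <<'E'
import sys; from h import *
p,d,K,R,t=cam(sys.argv[1]); C=cloud(d,K,R,t); r=np.hypot(C[...,0]-.583,C[...,1]-.280)
m=(d>0)&(r<.058)&(C[...,2]<.1)
H=np.full((13,13),0.)
for a,b,z in C[m]: 
    i,j=int((a-.583+.065)//.01),int((b-.280+.065)//.01); H[i,j]=max(H[i,j],z)
print('rows x- ->x+ , cols y- -> y+ (mm height)'); print((H*1000).astype(int)); save(sys.argv[2],p,1.5)
E
python3 tub.py wrist w3.png; python3 tub.py top t3.png; python3 to.py 583 280 90 104
```

```text
finger_gap: 0.242
grasp_force: 30.1
finger_gap: 0.245
grasp_force: 30.1
rows x- ->x+ , cols y- -> y+ (mm height)
[[ 0  0  0  0 29 30 31 31  0  0  0  0  0]
 [ 0  0 29 30 31 31 31 30 32 30  0  0  0]
 [ 0  0 30 31 48 48 47 31 31 31 31  0  0]
 [ 0 31 30 48 49 49 49 46 31 31 31 30  0]
 [ 0 31 31 48 49 49 49 48 31 31 31 31 28]
 [ 0 31 31 48 49 49 49 40 31 31 31 31 30]
 [30 31 30 30 49 54 55 54 31 31 31 31 31]
 [31 31 30 31 31 55 55 54 54 31 31 31 31]
 [30 31 31 31 54 55 55 55 55 55 31 31 29]
 [ 0 30 31 31 31 30 54 54 55 54 31 31  0]
 [ 0 29 31 31 31 31 31 53 54 30 31 29  0]
 [ 0  0  0 30 31 31 31 30 31 31 31  0  0]
 [ 0  0  0  0 29 31 30 31 30  0  0  0  0]]
rows x- ->x+ , cols y- -> y+ (mm height)
[[ 0  0  0  0  0  0  0  0  0  0  0  0  0]
 [ 0  0  0  0  0  0  0  0  0  0  0  0  0]
 [ 0  0  0 53 45  0  0  0  0  0  0  0  0]
 [ 0  0  0 51 42  0  0  0  0  0  0  0  0]
 [ 0  0 31 52 47  0  0  0  0  0  0  0  0]
 [ 0  0 30 46 48  0  0  0  0  0  0  0  0]
 [ 0 32 32 32 32 54  0  0  0  0  0  0  0]
 [ 0 32 34 34 54 58 53  0  0  0  0  0  0]
 [ 0 32 36 32 32 54 55  0  0  0  0  0  0]
 [ 0  0 33 33 31 32 28  0  0  0  0  0  0]
 [ 0  0 29 36 32 31 32  0  0  0  0  0  0]
 [ 0  0 26 33 34 32 31  0  0  0  0  0  0]
 [ 0  0  0  0  0 28 27  0  0  0  0  0  0]]
t 17.8 tcp [546. 253. 201.] yaw 104.5 -> 104.0 J6 12 shift [ 17.   42.2 111.1] turn [-0.1  0.   0.5] rows 2.6 per row [ 5.7 14.1 37.  -0.   0.   0.2] gap 21.2
```

View pics/w3.png

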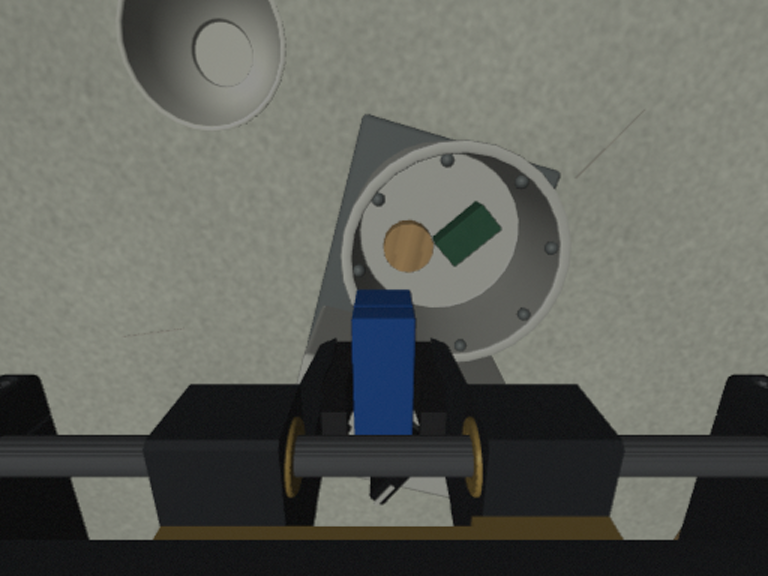

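The prism sits at (468,233) px and the wheel at (408,247) px, flat on the floor. There is free room on the +y/-x side and the -y/+x side. I'll drop the arch at (568,308), yaw 30.

```bash
python3 -m inch '[[0,0,0,0,0,8.3],[0,0,0,0,0,8.3],[0,0,0,0,0,8.3],[0,0,0,0,0,8.3],[0,0,0,0,0,8.3],[0,0,0,0,0,8.3],[0,0,0,0,0,8.3],[0,0,0,0,0,8.3],[0,0,0,0,0,8.3],[0,0,0,0,0,0]]'|tail -2;  python3 to.py 568 308 113 30
```

```text
finger_gap: 0.244
grasp_force: 30.1
t 18.8 tcp [547. 252. 202.] yaw 29.6 -> 30.0 J6 88 shift [ 45.8 -38.1  88.8] turn [ 0.   0.  -0.4] rows 2.3 per row [ 15.3 -12.7  29.6   0.    0.   -0.1] gap 21.5
```

```bash
python3 -m inch '[[23,-19,0,0,0,0],[23,-19,0,0,0,0],[0,0,44,0,0,0],[0,0,44,0,0,0],[0,0,0,0,0,0],[0,0,0,0,0,0],[0,0,0,0,0,0]]'|sed -n 2p;  python3 -m inch '[[0,0,0,0,0,0],[0,0,0,0,0,0],[0,0,0,0,0,0],[0,0,0,0,0,0],[0,0,-45,0,0,0],[0,0,-45,0,0,0],[0,0,0,0,0,0]]' 34|tail -2;python3 to.py 435 -162 160 22
```

```text
tool_pos: [0.5698, 0.3097, 0.1167]
finger_gap: 0.386
grasp_force: 0.0
t 20.2 tcp [572. 311. 212.] yaw 29.8 -> 22.0 J6 48 shift [-354.6  342.3   48.3] turn [ 0.1 -0.7  7.8] rows 10.5 per row [-32.2  31.1   4.4   0.   -0.1   0.7] gap 34.0
```

```bash
python3 -m inch '[[-32,31,0,0,0,0],[-32,31,0,0,0,0],[-32,31,0,0,0,0],[-32,31,0,0,0,0],[-32,31,0,0,0,0],[-32,31,0,0,0,0],[-32,31,0,0,0,0],[-32,31,16,0,0,0],[-32,31,16,0,0,0],[-32,31,16,0,0,0]]' 50 >/dev/null; python3 -m inch '[[-32,31,0,0,0,-8.2],[0,0,0,0,0,-8.2],[0,0,0,0,0,-8.2],[0,0,0,0,0,-8.2],[0,0,0,0,0,-8.2],[0,0,0,0,0,-8.2],[0,0,0,0,0,-8.2],[0,0,0,0,0,-8.2],[0,0,0,0,0,-8.2],[0,0,0,0,0,-8.2]]' 50| head -2;python3 blk.py 436 -162; python3 to.py 437 -162 4 112
```

```text
time_s: 22.2
tool_pos: [0.4329, -0.1576, 0.1554]
960 z 0.0105 [ 436.5 -160.5] [24.4 49. ] 21 rgb [92 25 22]
t 22.2 tcp [ 433. -158.  155.] yaw 111.9 -> 112.0 J6 -42 shift [ -5.6   2.2 151.4] turn [-0.  -0.  -0.1] rows 3.2 per row [-1.4  0.6 37.9 -0.  -0.  -0. ] gap 50.1
```

```bash
python3 -m inch '[[-4,2,40,0,0,0],[0,0,40,0,0,0],[0,0,40,0,0,0],[0,0,14,0,0,0],[0,0,0,0,0,0],[0,0,5,0,0,0],[0,0,5,0,0,0],[0,0,5,0,0,0],[0,0,2,0,0,0]]' 50; python3 -m inch '[[0,0,0,0,0,0],[0,0,0,0,0,0],[0,0,0,0,0,0],[0,0,0,0,0,0],[0,0,0,0,0,0],[0,0,0,0,0,0],[0,0,0,0,0,0]]' 10;  python3 -m inch '[[0,0,-25,0,0,0],[0,0,-48,0,0,0],[0,0,-48,0,0,0],[0,0,-48,0,0,0],[0,0,-30,0,0,0],[0,0,0,0,0,0]]'; python3 to.py 597 253 205 112
```

```text
time_s: 23.15
tool_pos: [0.4367, -0.1609, 0.0049]
tool_rot: [[-0.36, 0.933, 0.001], [0.933, 0.36, -0.0], [-0.001, 0.001, -1.0]]
contact_force: [-0.3, 0.7, -0.4]
finger_gap: 0.568
grasp_force: 0.0
time_s: 23.85
tool_pos: [0.4366, -0.1609, 0.0049]
tool_rot: [[-0.361, 0.933, 0.0], [0.933, 0.361, -0.0], [-0.0, 0.0, -1.0]]
contact_force: [-0.4, 0.1, 3.1]
finger_gap: 0.275
grasp_force: 30.0
time_s: 24.45
tool_pos: [0.4389, -0.1624, 0.2086]
tool_rot: [[-0.361, 0.933, 0.008], [0.933, 0.361, -0.005], [-0.008, 0.005, -1.0]]
contact_force: [0.3, -0.5, -0.5]
finger_gap: 0.271
grasp_force: 30.0
t 24.4 tcp [ 439. -162.  209.] yaw 111.1 -> 112.0 J6 1 shift [330.4 297.3   2.6] turn [ 0.3  0.4 -0.9] rows 9.5 per row [33.  29.7  0.3  0.   0.  -0.1] gap 23.9
```

```bash
python3 -m inch '[[33,29.7,0,0,0,0],[33,29.7,0,0,0,0],[33,29.7,0,0,0,0],[33,29.7,0,0,0,0],[33,29.7,0,0,0,0],[33,29.7,0,0,0,0],[33,29.7,0,0,0,0],[33,29.7,0,0,0,0],[33,29.7,0,0,0,0],[33,29.7,0,0,0,0]]' |tail -2; python3 -m inch '[[0,0,0,0,0,8.1],[0,0,0,0,0,8.1],[0,0,0,0,0,8.1],[0,0,0,0,0,8.1],[0,0,0,0,0,8.1],[0,0,0,0,0,8.1],[0,0,0,0,0,8.1],[0,0,0,0,0,8.1],[0,0,0,0,0,8.1],[0,0,0,0,0,8.1]]' | tail -2;  python3 tub.py wrist w4.png; python3 to.py 597 253 113 30
```

```text
finger_gap: 0.276
grasp_force: 30.0
finger_gap: 0.274
grasp_force: 30.0
rows x- ->x+ , cols y- -> y+ (mm height)
[[ 0  0  0  0 29 30 30 30 29  0  0  0  0]
 [ 0  0  0 30 30 30 31 30 31 31 29  0  0]
 [ 0  0  0 29 48 48 47 31 30 30 30 30  0]
 [ 0  0 30 48 48 48 48 60 61 61 30 30  0]
 [29 30 30 49 49 48 48 60 61 61 60 30  0]
 [30 30 30 48 49 48 48 59 61 60 61 31 30]
 [30 30 31 31 47 54 54 53 61 61 61 61 30]
 [31 31 31 30 31 55 54 55 54 60 60 60 30]
 [29 30 31 31 53 55 55 55 55 60 60 31 30]
 [ 0 30 31 31 31 31 54 55 55 55 31 30  0]
 [ 0 29 31 31 30 31 31 53 54 31 31  0  0]
 [ 0  0  0 30 30 31 31 31 31 30 29  0  0]
 [ 0  0  0  0  0 31 30 30  0  0  0  0  0]]
t 26.5 tcp [594. 254. 201.] yaw 29.4 -> 30.0 J6 83 shift [ 2.8  2.6 88.4] turn [-0.1  0.2 -0.6] rows 1.9 per row [ 1.4  1.3 44.2 -0.   0.1 -0.3] gap 24.5
```

```bash
python3 -m inch '[[3,5,30,0,0,0],[0,0,30,0,0,0],[0,0,29,0,0,0],[0,0,0,0,0,0],[0,0,0,0,0,0],[0,0,0,0,0,0]]'|sed -n 2p;  python3 -m inch '[[0,0,0,0,0,0],[0,0,0,0,0,0],[0,0,0,0,0,0],[0,0,0,0,0,0],[0,0,-45,0,0,0],[0,0,-45,0,0,0],[0,0,0,0,0,0]]' 37|tail -2;python3 to.py 441 -392 160 35
```

```text
tool_pos: [0.6005, 0.2516, 0.1162]
finger_gap: 0.42
grasp_force: 0.0
t 27.8 tcp [604. 252. 213.] yaw 30.2 -> 35.0 J6 13 shift [-464.8  475.3   49. ] turn [ 0.3 -0.7 -4.8] rows 14.2 per row [-31.   31.7   3.3   0.   -0.   -0.3] gap 36.9
```

```bash
python3 -m inch '[[-31,31.7,0,0,0,0],[-31,31.7,0,0,0,0],[-31,31.7,0,0,0,0],[-31,31.7,0,0,0,0],[-31,31.7,0,0,0,0],[-31,31.7,0,0,0,0],[-31,31.7,0,0,0,0],[-31,31.7,0,0,0,0],[-31,31.7,0,0,0,0],[-31,31.7,0,0,0,0]]' 55 >/dev/null; python3 -m inch '[[-31,31.7,10,0,0,0],[-31,31.7,10,0,0,0],[-31,31.7,10,0,0,0],[-31,31.7,10,0,0,0],[-31,31.7,10,0,0,-5],[0,0,0,0,0,0],[0,0,0,0,0,0]]'|head -2;python3 blk.py 441 -392; python3 to.py 441 -391 6 35
```

```text
time_s: 29.5
tool_pos: [0.4354, -0.3938, 0.154]
957 z 0.0143 [ 440.4 -392.2] [37.6 29.5] 36 rgb [116  98  72]
t 29.6 tcp [ 436. -393.  154.] yaw 35.1 -> 35.0 J6 13 shift [  5.2   1.5 148.4] turn [-0.1 -0.   0.1] rows 3.2 per row [ 1.3  0.4 37.1 -0.  -0.   0. ] gap 54.8
```

```bash
python3 -m inch '[[4,2,40,0,0,0],[0,0,40,0,0,0],[0,0,40,0,0,0],[0,0,14,0,0,0],[0,0,0,0,0,0],[0,0,5,0,0,0],[0,0,5,0,0,0],[0,0,4,0,0,0],[0,0,0,0,0,0]]' 55|sed -n 2p; python3 -m inch '[[0,0,0,0,0,0],[0,0,0,0,0,0],[0,0,0,0,0,0],[0,0,0,0,0,0],[0,0,0,0,0,0],[0,0,0,0,0,0],[0,0,0,0,0,0]]' 12|tail -2;  python3 -m inch '[[0,0,-25,0,0,0],[0,0,-48,0,0,0],[0,0,-48,0,0,0],[0,0,-48,0,0,0],[0,0,-30,0,0,0],[0,0,0,0,0,0]]'|tail -2; python3 to.py 566 266 205 35
```

```text
tool_pos: [0.4407, -0.3929, 0.0071]
finger_gap: 0.334
grasp_force: 30.0
finger_gap: 0.336
grasp_force: 30.0
t 31.8 tcp [ 442. -395.  212.] yaw 35.1 -> 35.0 J6 80 shift [ 481.6 -469.5    2.1] turn [ 0.6 -0.   0.1] rows 14.3 per row [ 32.1 -31.3   0.1   0.   -0.    0. ] gap 29.6
```

```bash
python3 -m inch '[[32,-31,0,0,0,0],[32,-31,0,0,0,0],[32,-31,0,0,0,0],[32,-31,0,0,0,0],[32,-31,0,0,0,0],[32,-31,0,0,0,0],[32,-31,0,0,0,0],[32,-31,0,0,0,0],[32,-31,0,0,0,0],[32,-31,0,0,0,0]]'|tail -2; python3 -m inch '[[32,-31,0,0,0,0],[32,-31,0,0,0,0],[32,-31,0,0,0,0],[32,-31,0,0,0,0],[32,-31,0,0,0,0],[0,0,0,0,0,0],[0,0,0,0,0,0]]' |tail -2; python3 tub.py wrist w5.png; python3 to.py 566 266 100 35
```

```text
finger_gap: 0.338
grasp_force: 30.0
finger_gap: 0.337
grasp_force: 30.0
rows x- ->x+ , cols y- -> y+ (mm height)
[[ 0  0  0  0 29 30 31 30 29  0  0  0  0]
 [ 0  0  0 31 31 30 30 31 31 31 29  0  0]
 [ 0  0 31 31 48 48 47 31 57 57 31 30  0]
 [ 0 31 30 49 48 49 48 59 60 60 31 30  0]
 [28 32 30 50 48 48 49 61 61 61 60 31 31]
 [30 31 31 49 49 49 48 53 61 61 61 31 31]
 [54 56 54 31 48 53 54 53 60 61 61 61 31]
 [54 56 56 55 31 54 55 55 55 61 60 61 31]
 [29 30 55 56 55 54 55 55 55 60 60 32 29]
 [ 0 31 30 55 56 54 54 55 54 54 32 30  0]
 [ 0  0 30 31 55 31 31 54 54 30 30  0  0]
 [ 0  0 29 30 31 31 31 30 31 31  0  0  0]
 [ 0  0  0  0 30 30 31 30  0  0  0  0  0]]
t 33.5 tcp [565. 264. 204.] yaw 35.2 -> 35.0 J6 80 shift [  2.9  -1.1 104. ] turn [-0.   0.2  0.2] rows 2.2 per row [ 1.  -0.4 34.7 -0.   0.1  0.1] gap 29.4
```

```bash
python3 -m inch '[[0,0,30,0,0,0],[0,0,40,0,0,0],[0,0,34,0,0,0],[0,0,0,0,0,0],[0,0,0,0,0,0],[0,0,0,0,0,0]]'|sed -n 2p;  python3 -m inch '[[0,0,0,0,0,0],[0,0,0,0,0,0],[0,0,0,0,0,0],[0,0,0,0,0,0],[0,0,-45,0,0,0],[0,0,-45,0,0,0],[0,0,-20,0,0,0],[0,0,0,0,0,0]]' 40|tail -2;python3 tub.py wrist w6.png; python3 to.py 606 -144 200 0
```

```text
tool_pos: [0.5671, 0.2636, 0.1041]
finger_gap: 0.451
grasp_force: 0.0
rows x- ->x+ , cols y- -> y+ (mm height)
[[ 0  0  0  0 29 29 30 30 29  0  0  0  0]
 [ 0  0  0 31 30 30 30 31 31 31 28  0  0]
 [ 0 30 31 30 63 49 47 31 31 58 30 30  0]
 [ 0 30 29 63 64 64 48 59 61 61 31 30  0]
 [ 0 30 62 64 65 67 67 61 61 60 61 31 28]
 [30 30 60 65 66 68 68 61 61 61 61 31 30]
 [54 55 55 65 68 68 67 53 61 61 61 60 30]
 [53 56 56 54 66 58 54 56 55 61 61 61 30]
 [30 30 55 56 54 54 55 56 54 59 60 31 30]
 [ 0 31 30 55 56 54 54 54 55 55 31 30  0]
 [ 0  0 30 31 55 30 31 53 54 31 31  0  0]
 [ 0  0 29 31 31 31 30 32 30 30  0  0  0]
 [ 0  0  0  0 30 31 31 31  0  0  0  0  0]]
t 35.0 tcp [566. 264. 214.] yaw 35.1 -> 0.0 J6 77 shift [-202.6  356.6   13.3] turn [ 0.  -0.2 35.1] rows 8.7 per row [-22.5  39.6   1.5   0.   -0.    3.9] gap 39.8
```

All blocks are in, with the highest point about 38 mm over the floor. Next I'll measure the tub and lid from the same relative wrist pose at yaw 0, so calibration bias cancels.

```bash
python3 -m inch '[[0,0,0,0,0,8.5],[0,0,0,0,0,8.5],[0,0,0,0,0,8.5],[0,0,0,0,0,8.5],[-30,-9,0,0,0,1],[-23,-8,-16,0,0,0],[0,0,0,0,0,0],[0,0,0,0,0,0],[0,0,0,0,0,0]]' 60|sed -n 2,3p
cat > circ.py <<'E'
# outer circle of a horizontal ring/disc: circ.py x y z r (mm); mask by depth height, contour ray-cast at z
import sys; from h import *
x,y,z,r=[float(a)/1000 for a in sys.argv[1:5]]
p,d,K,R,t=cam('wrist'); C=cloud(d,K,R,t); rr=np.hypot(C[...,0]-x,C[...,1]-y)
m=(d>0)&(abs(C[...,2]-z)<.008)&(rr<r+.015); zm=np.median(C[m][:,2])
c,_=cv2.findContours(m.astype(np.uint8),cv2.RETR_EXTERNAL,cv2.CHAIN_APPROX_NONE); c=np.vstack(c)[:,0]
P=np.array([ray(K,R,t,u,v,zm) for u,v in c])[:,:2]; P=P[abs(np.hypot(*(P-[x,y]).T)-r)<.012]
ctr=np.array([x,y])
for k in range(8):
    A=np.c_[2*P,np.ones(len(P))]; s=np.linalg.lstsq(A,(P**2).sum(1),rcond=None)[0]; rad=np.sqrt(s[2]+s[:2]@s[:2]); e=np.hypot(*(P-s[:2]).T)-rad; P=P[abs(e)<max(.0012,2*e.std())]
a=np.degrees(np.arctan2(*(P-s[:2]).T[::-1])); print('z',zm,'ctr',np.round(s[:2]*1000,1),'rad',round(rad*1000,1),'n',len(P),'sectors',np.histogram(a,12,(-180,180))[0],'std',e.std()*1000)
o=observe(); print('tcp',np.round(1000*np.array(o['tool_pos']),1)); save(sys.argv[5],p,1.5)
E
python3 circ.py 583 280 110 69 w7.png
```

```text
tool_pos: [0.5123, 0.2798, 0.2263]
tool_rot: [[1.0, 0.002, -0.002], [0.002, -1.0, -0.001], [-0.002, 0.001, -1.0]]
z 0.10906540791527625 ctr [584.2 280.6] rad 67.9 n 429 sectors [34 29 37 40 34 39 40 35 40 36 30 35] std 0.26939605008677014
tcp [512.4 279.6 226.4]
```

View pics/w7.png

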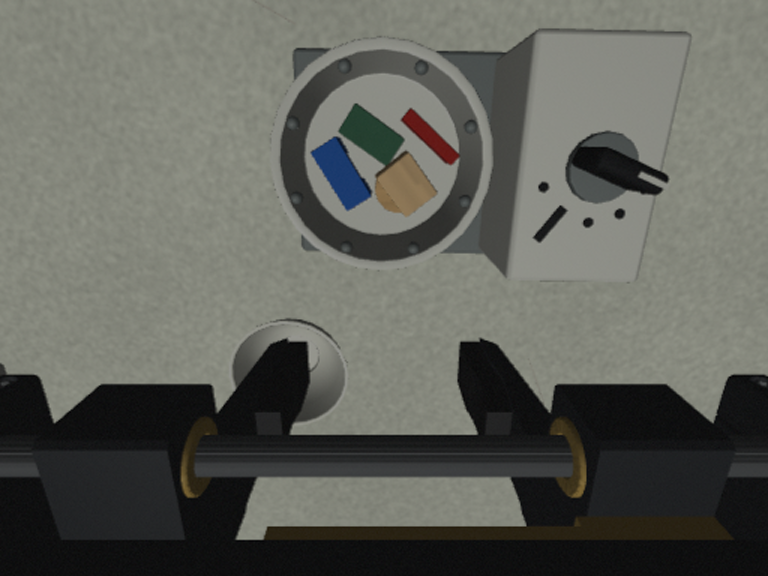

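All five blocks lie in the tub (centre at (382,150) px). The dial's white line points to the right, at (650,178) px, so the dial is at 0. The bar mark is at (550,222) px. Now the lid.

```bash
python3 -m inch '[[2,42,0,0,0,0],[2,42,0,0,0,0],[2,42,0,0,0,0],[2,42,0,0,0,0],[2,42,0,0,0,0],[2,42,0,0,0,0],[2,42,0,0,0,0],[2,42,0,0,0,0],[2,42,0,0,0,0],[2,42,20,0,0,0]]' >/dev/null;python3 -m inch '[[2,4,30,0,0,0],[0,0,30,0,0,0],[0,0,0,0,0,0],[0,0,0,0,0,0],[0,0,0,0,0,0],[0,0,0,0,0,0]]' |sed -n 2,3p;python3 circ.py 606 -144 26 74 w8.png
```

```text
tool_pos: [0.5364, -0.1441, 0.1496]
tool_rot: [[1.0, 0.003, 0.003], [0.003, -1.0, -0.001], [0.003, 0.002, -1.0]]
z 0.025576618878731777 ctr [ 609.  -143.1] rad 73.3 n 452 sectors [36 32 38 43 37 41 43 35 42 39 30 36] std 0.29974289333852683
tcp [ 536.3 -143.9  149.4]
```

```bash
python3 to.py 609 -143.1 34 0;  python3 -m inch '[[36,0,0,0,0,0],[36.5,-1,0,0,0,0],[0,0,30,0,0,0],[0,0,0,0,0,0],[0,0,0,0,0,0],[0,0,0,0,0,0]]' 60 |sed -n 2,3p; python3 to.py 609 -143.1 32 0
```

```text
t 37.5 tcp [ 536. -144.  149.] yaw 0.2 -> 0.0 J6 77 shift [ 72.4  -0.8 115.6] turn [ 0.1 -0.1  0.2] rows 2.9 per row [24.1 -0.3 38.5  0.  -0.   0.1] gap 59.5
tool_pos: [0.6079, -0.1427, 0.1191]
tool_rot: [[1.0, 0.002, 0.001], [0.002, -1.0, -0.001], [0.001, 0.001, -1.0]]
t 38.1 tcp [ 608. -143.  119.] yaw 0.1 -> 0.0 J6 77 shift [ 1.   0.3 87.1] turn [ 0.  -0.1  0.1] rows 1.9 per row [ 0.5  0.2 43.6  0.  -0.   0.1] gap 60.1
```

```bash
python3 -m inch '[[1,0,25,0,0,0],[0,0,25,0,0,0],[0,0,20,0,0,0],[0,0,10,0,0,0],[0,0,7,0,0,0],[0,0,0,0,0,0],[0,0,0,0,0,0],[0,0,0,0,0,0]]' |sed -n 2,4p; python3 -m inch '[[0,0,0,0,0,0],[0,0,0,0,0,0],[0,0,0,0,0,0],[0,0,0,0,0,0],[0,0,0,0,0,0],[0,0,0,0,0,0],[0,0,0,0,0,0],[0,0,0,0,0,0]]' 15;  python3 -m inch '[[0,0,-10,0,0,0],[0,0,-25,0,0,0],[0,0,-40,0,0,0],[0,0,-40,0,0,0],[0,0,-40,0,0,0],[0,0,-40,0,0,0],[0,0,-20,0,0,0],[0,0,0,0,0,0],[0,0,0,0,0,0],[0,0,0,0,0,0]]'; python3 to.py 584.2 280.6 240 0
```

```text
tool_pos: [0.6096, -0.143, 0.032]
tool_rot: [[1.0, 0.002, 0.002], [0.002, -1.0, -0.001], [0.002, 0.001, -1.0]]
contact_force: [-0.7, 0.8, 0.6]
time_s: 39.75
tool_pos: [0.6088, -0.1426, 0.0308]
tool_rot: [[1.0, 0.002, -0.0], [0.002, -1.0, 0.0], [-0.0, -0.0, -1.0]]
contact_force: [0.6, 0.3, 0.7]
finger_gap: 0.309
grasp_force: 30.0
time_s: 40.75
tool_pos: [0.6076, -0.1421, 0.2434]
tool_rot: [[1.0, 0.002, -0.004], [0.002, -1.0, 0.002], [-0.004, -0.002, -1.0]]
contact_force: [0.1, -0.8, -1.8]
finger_gap: 0.311
grasp_force: 30.0
t 40.8 tcp [ 608. -142.  243.] yaw 0.1 -> 0.0 J6 116 shift [ -22.4 -422.8    4.1] turn [-0.1  0.2  0.1] rows 9.0 per row [ -2.2 -42.3   0.4  -0.    0.    0. ] gap 27.3
```

```bash
python3 -m inch '[[-2,-40,0,0,0,0],[-2,-40,0,0,0,0],[-2,-40,0,0,0,0],[-2,-40,0,0,0,0],[-2,-40,0,0,0,0],[-2,-40,0,0,0,0],[-2,-40,0,0,0,0],[-2,-40,0,0,0,0],[-2,-40,0,0,0,0],[-2,-40,0,0,0,0]]' |tail -2; python3 -m inch '[[-2,-23,0,0,0,0],[0,0,20,0,0,0],[0,0,20,0,0,0],[0,0,20,0,0,0],[0,0,0,0,0,0],[0,0,0,0,0,0],[0,0,0,0,0,0],[0,0,0,0,0,0],[0,0,0,0,0,0]]'; python3 to.py 584 281.1 129 0
```

```text
finger_gap: 0.309
grasp_force: 30.0
time_s: 42.65
tool_pos: [0.5863, 0.2804, 0.1868]
tool_rot: [[1.0, 0.002, 0.002], [0.002, -1.0, 0.0], [0.002, -0.0, -1.0]]
contact_force: [-0.6, 0.1, -1.5]
finger_gap: 0.311
grasp_force: 30.0
t 42.6 tcp [586. 280. 187.] yaw 0.1 -> 0.0 J6 116 shift [-2.4 -0.6 57.8] turn [-0.  -0.1  0.1] rows 1.2 per row [-1.2 -0.3 28.9 -0.  -0.   0.1] gap 27.4
```

```bash
python3 -m inch '[[-2,-1,12,0,0,0],[0,0,12,0,0,0],[0,0,12,0,0,0],[0,0,0,0,0,0],[0,0,6,0,0,0],[0,0,6,0,0,0],[0,0,4,0,0,0],[0,0,3,0,0,0],[0,0,1,0,0,0],[0,0,0,0,0,0]]'; python3 -m inch '[[0,0,0.5,0,0,0],[0,0,0,0,0,0],[0,0,0,0,0,0]]'
```

```text
time_s: 43.65
tool_pos: [0.5838, 0.2813, 0.1298]
tool_rot: [[1.0, 0.002, 0.0], [0.002, -1.0, -0.0], [0.0, 0.0, -1.0]]
contact_force: [-0.4, -0.8, -1.2]
finger_gap: 0.307
grasp_force: 30.0
time_s: 43.95
tool_pos: [0.5839, 0.2813, 0.1296]
tool_rot: [[1.0, 0.002, 0.001], [0.002, -1.0, -0.0], [0.001, 0.0, -1.0]]
contact_force: [-0.4, -0.6, 1.7]
finger_gap: 0.311
grasp_force: 30.0
```

Contact is at the expected height. Press down gently while still gripped.

```bash
for i in 1 2 3 4; do :; done; python3 -m inch '[[0,0,1,0,0,0],[0,0,1,0,0,0],[0,0,0,0,0,0]]' | sed -n '2p;4p'; python3 -m inch '[[0,0,1,0,0,0],[0,0,1,0,0,0],[0,0,0,0,0,0]]'| sed -n '2p;4p';python3 -m inch '[[0,0,1,0,0,0],[0,0,1,0,0,0],[0,0,0,0,0,0]]'| sed -n '2p;4p'; python3 -m inch '[[0,0,1,0,0,0],[0,0,1,0,0,0],[0,0,0,0,0,0]]'| sed -n '2p;4p'
```

```text
tool_pos: [0.5844, 0.2815, 0.1288]
contact_force: [-1.6, -1.4, 8.5]
tool_pos: [0.5848, 0.2818, 0.1274]
contact_force: [-3.2, -0.0, 9.8]
tool_pos: [0.5842, 0.2816, 0.1237]
contact_force: [1.2, -0.0, -0.9]
tool_pos: [0.5836, 0.2812, 0.1208]
contact_force: [0.6, -1.5, -1.5]
```

Snapped in. One more light press to confirm, then release, rise and look.

```bash
python3 -m inch '[[0,0,1,0,0,0],[0,0,1,0,0,0],[0,0,0,0,0,0]]' | sed -n '2p;4p'; python3 -m inch '[[0,0,-1,0,0,0],[0,0,0,0,0,0],[0,0,0,0,0,0],[0,0,0,0,0,0],[0,0,0,0,0,0]]' 60 | sed -n '2p;4,5p'; python3 -m inch '[[0,0,-25,0,0,0],[0,0,-25,0,0,0],[0,0,-25,0,0,0],[-36,0,-25,0,0,0],[-36,0,-14,0,0,0],[0,0,0,0,0,0],[0,0,0,0,0,0],[0,0,0,0,0,0]]'|sed -n 2p; python3 circ.py 584 281 116 74 w9.png
python3 - <<'E'
from h import *
p,d,K,R,t=cam('wrist'); C=cloud(d,K,R,t); r=np.hypot(C[...,0]-.584,C[...,1]-.281); m=(d>0)&(r<.070)&(r>.025)&(abs(C[...,2]-.116)<.015); P=C[m]
s=np.linalg.lstsq(np.c_[P[:,:2]-[.584,.281],np.ones(len(P))],P[:,2],rcond=None)[0]; print('plane slope',s[:2],'z',s[2])
# dial: cloud above deck
x,y,z=C[...,0],C[...,1],C[...,2]; m=(d>0)&(z>.14)&(z<.155)&(abs(x-.58)<.06)&(abs(y-.147)<.06); P=C[m]; print(len(P),cv2.minAreaRect((P[:,:2]*1000).astype(np.float32)),np.median(P[:,2]))
m=(d>0)&(abs(z-.110)<.003)&(y<.225)&(y>.05)&(abs(x-.58)<.1); print('deck',cv2.minAreaRect((C[m][:,:2]*1000).astype(np.float32)),np.median(C[m][:,2]))
E
```

```text
tool_pos: [0.5837, 0.2813, 0.1207]
contact_force: [-5.5, -2.7, 9.6]
tool_pos: [0.5836, 0.2813, 0.1199]
contact_force: [-0.6, -0.2, 0.2]
finger_gap: 0.678
tool_pos: [0.5124, 0.281, 0.2337]
z 0.11556467243323434 ctr [584.  280.7] rad 73.3 n 463 sectors [36 32 39 43 39 43 43 37 43 40 31 37] std 0.286421868142744
tcp [512.4 280.9 233.4]
plane slope [ 0.00108625 -0.00022848] z 0.11555306243406081
845 ((581.9158325195312, 148.03953552246094), (42.497745513916016, 12.108735084533691), 67.82300567626953) 0.14817201364591226
deck ((582.1673583984375, 151.1614227294922), (89.46102142333984, 148.7213592529297), 89.02203369140625) 0.10954208002589963
```

View pics/w9.png

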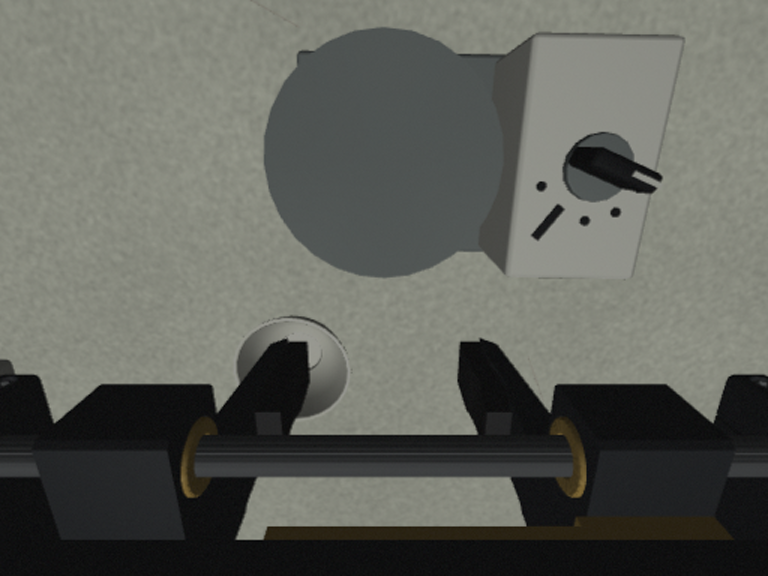

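The lid is seated, centred and level (flange top 115.6 mm, tilt about 0.06°). Now turn the gripper to the dial bar: axis 68°, centre (582,148).

```bash
python3 -m inch '[[35,45,0,0,0,0],[35,45,0,0,0,0],[0,43,0,0,0,0],[0,0,0,0,0,-8.5],[0,0,0,0,0,-8.5],[0,0,0,0,0,-8.5],[0,0,0,0,0,-8.5],[0,0,0,0,0,-8.5],[0,0,0,0,0,-8.5],[0,0,0,0,0,-8.5]]' 45 >/dev/null; python3 -m inch '[[0,0,0,0,0,-8.5],[0,0,30,0,0,0],[0,0,30,0,0,0],[0,0,0,0,0,0],[0,0,0,0,0,0],[0,0,0,0,0,0]]'|sed -n 2,3p; python3 to.py 582 148 123 68
```

```text
tool_pos: [0.5746, 0.1593, 0.1757]
tool_rot: [[0.373, 0.928, 0.002], [0.928, -0.373, 0.0], [0.001, 0.002, -1.0]]
t 48.5 tcp [575. 159. 176.] yaw 68.1 -> 68.0 J6 36 shift [-7.8 11.  52.7] turn [ 0.1 -0.1  0.1] rows 1.2 per row [-3.9  5.5 26.3  0.1 -0.   0.1] gap 44.8
```

```bash
python3 -m inch '[[-8,11,0,0,0,0],[0,0,15,0,0,0],[0,0,15,0,0,0],[0,0,10,0,0,0],[0,0,8,0,0,0],[0,0,4,0,0,0],[0,0,0,0,0,0],[0,0,0,0,0,0]]'; python3 to.py 582 148 123 68
```

```text
time_s: 49.25
tool_pos: [0.5809, 0.148, 0.1225]
tool_rot: [[0.372, 0.928, 0.0], [0.928, -0.372, 0.0], [0.0, 0.0, -1.0]]
contact_force: [0.1, 0.4, -0.5]
finger_gap: 0.51
grasp_force: 0.0
t 49.2 tcp [581. 148. 122.] yaw 68.1 -> 68.0 J6 36 shift [ 0.4  1.1 -0.5] turn [ 0.  -0.   0.1] rows 0.0 per row [ 0.4  1.1 -0.5  0.  -0.   0.1] gap 44.9
```

```bash
python3 -m inch '[[0.4,1,0,0,0,0],[0,0,0,0,0,0],[0,0,0,0,0,0],[0,0,0,0,0,0],[0,0,0,0,0,0],[0,0,0,0,0,0],[0,0,0,0,0,0]]' 3 | tail -3; python3 -m inch '[[0,0,0,0,0,5],[0,0,0,0,0,7],[0,0,0,0,0,7],[0,0,0,0,0,7],[0,0,0,0,0,7],[0,0,0,0,0,7],[0,0,0,0,0,7],[0,0,0,0,0,7],[0,0,0,0,0,7],[0,0,0,0,0,7]]'|tail -3; python3 -m inch '[[0,0,0,0,0,7],[0,0,0,0,0,7],[0,0,0,0,0,7],[0,0,0,0,0,7],[0,0,0,0,0,5],[0,0,0,0,0,2],[0,0,0,0,0,0],[0,0,0,0,0,0],[0,0,0,0,0,0],[0,0,0,0,0,0]]'; python3 to.py 582 148 123 -35
```

```text
contact_force: [-2.5, 0.3, 2.1]
finger_gap: 0.132
grasp_force: 30.0
contact_force: [-2.7, 1.4, 3.6]
finger_gap: 0.13
grasp_force: 30.0
time_s: 51.95
tool_pos: [0.5814, 0.1482, 0.1224]
tool_rot: [[0.821, -0.571, -0.001], [-0.571, -0.821, 0.0], [-0.001, 0.0, -1.0]]
contact_force: [-5.0, 2.4, 5.4]
finger_gap: 0.135
grasp_force: 30.0
t 52.0 tcp [581. 148. 122.] yaw -34.8 -> -35.0 J6 139 shift [ 0.6 -0.2 -0.6] turn [0.  0.  0.2] rows 0.0 per row [ 0.6 -0.2 -0.6  0.   0.   0.2] gap 11.8
```

Turned 103°. Release, rise, move clear and check.

```bash
python3 -m inch '[[0,0,0,0,0,0],[0,0,0,0,0,0],[0,0,0,0,0,0],[0,0,0,0,0,0],[0,0,-20,0,0,0],[0,0,-30,0,0,0],[0,0,-40,0,0,0],[-40,0,-20,0,0,0],[-30,0,0,0,0,0],[0,0,0,0,0,0]]' 45|sed -n '2p;5,6p'; python3 -m inch '[[0,0,0,0,0,0],[0,0,0,0,0,0],[0,0,0,0,0,0]]'|sed -n '2p;4p'
python3 - <<'E'
from h import *
p,d,K,R,t=cam('wrist'); save('w10.png',p,1.5); C=cloud(d,K,R,t); x,y,z=C[...,0],C[...,1],C[...,2]
m=(d>0)&(z>.14)&(z<.155)&(abs(x-.58)<.04)&(abs(y-.147)<.04); print(m.sum(),cv2.minAreaRect((C[m][:,:2]*1000).astype(np.float32)),'expect axis -35.5')
r=np.hypot(x-.584,y-.281); m=(d>0)&(r<.070)&(r>.025)&(abs(z-.116)<.015); P=C[m]
s=np.linalg.lstsq(np.c_[P[:,:2]-[.584,.281],np.ones(len(P))],P[:,2],rcond=None)[0]; print('lid',len(P),s)
E
```

```text
tool_pos: [0.5224, 0.1897, 0.2332]
finger_gap: 0.512
grasp_force: 0.0
tool_pos: [0.5249, 0.1872, 0.2317]
contact_force: [-0.1, 0.2, -0.3]
778 ((581.6672973632812, 147.84359741210938), (11.750825881958008, 41.505706787109375), 55.06325912475586) expect axis -35.5
lid 12284 [ 0.00090087 -0.00011889  0.11553775]
```

View pics/w10.png

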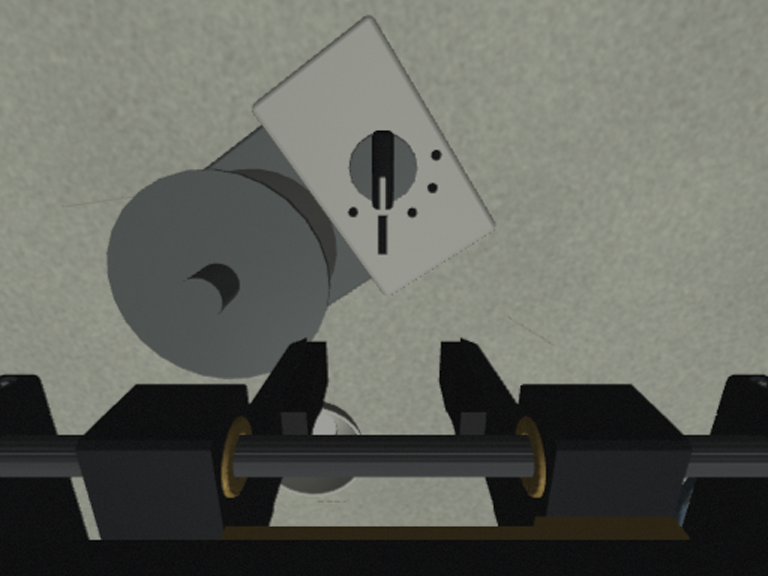

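The white line, at (382,192) px, points straight along the bar mark at (382,235) px. The lid is flat on the rim and the robot is clear.

```bash
python3 -c "
from station import *
print(close_job())"
```

```text
the job is handed in; nothing more can be done
None
```

I handed the job in at about 52 s: all five blocks present (no beam) are in the tub, the lid is seated and level, the dial rests at the long bar mark, and the bowl and lorry were left alone; no verdict was returned.

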